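# Roll the porcelain caddy under the inspection lamp

## Robot

A 6-joint arm with a two-finger parallel gripper is mounted at the origin on the work surface. World frame = base frame: x ahead of the robot, y to its left, z up, the work surface at z = 0. Lengths are in m, angles in rad, forces in N, time in s.
With the tool pointing down it reaches from about 0.225 to 0.875 m from the base axis. Payload 3.4 kg.
Tool frame: the origin (TCP) lies at the very end of the fingers, on their centre line; the grasp point (between the pads) lies 19 mm behind it; z points along the fingers, y is the line along which they close (so a half turn about z gives the same grasp; the last joint's range is limited). The gripper opens to 85 mm and grips with 20 to 120 N. Pads are 22 mm wide; open, the fingers measure 114 mm over their backs; the gripper's body (76 mm by 85 mm) begins 54 mm behind the grasp point. The pads swing forward as they close: fully open they stand 13 mm farther back than shut.
Start: joints at [-0.121, 0.276, 1.505, -0, 1.361, -0.121], TCP at [0.575, -0, 0.231] pointing down, gripper open.
Joint ranges: [-2.89, 2.89], [-0.75, 2.08], [0.22, 2.7], [-1.18, 4.32], [0.11, 2.71], [-2.7, 2.7]. Speed limits (rad/s): [2.57, 2.57, 3.14, 3.14, 3.14, 3.14].

## Interface

Orientations are given as a unit quaternion [w, x, y, z].
In Python, from rig import manip, get_image, camera_info gives the robot as it stands. The module is installed in compiled form; this text tells all that it offers.
- The arm moves only by the shell command python3 -m crank 'ROWS' [FORCE]. ROWS is a JSON object of lists of equal length, an entry for each row: "translation": the shift along the tool's x, y, z in mm, a list of three; "roll": the turn about the tool's z in rad; "fingers": the opening, from 0 (shut) to 1 (fully open). A call has 1 to 8 rows; each row shifts and turns the commanded pose from where the row before left it, along the tool's axes as they then stand; what a row does not reach is not made up. A row lasts 1/10 s, in which the tool goes at most 50 mm and 8.59 degrees, less where a joint would pass 70% of its speed; a pose out of reach is approached as far as the arm can. A call is refused whole if a number of a shift passes 50 or a number of a turn 0.15, either way. A call with a gripper value outside its range is refused whole. The fingers move at their own pace and stop on an object; FORCE is the grip in N (left out, the last holds). Time passes only in rows, so rows that do not move let the fingers close. It gives the time, the measured TCP pose, the force, the opening and the grip force at its end, in the units of the state.
- manip.get_state(): the state, without advancing time (a new reading comes with each control period).
- get_image(name): name is "scene" or "side" or "wrist"; returns the picture (420x560x3 uint8, blue, green, red); there is no depth.
- camera_info(name): a dict with "mtx" (3x3 intrinsics, pixels), "D" ([k1, k2, p1, p2, k3] as OpenCV has them; the pictures are not rectified), "rvec" (rotation vector, rad) and "tvec" (3), from world to camera coordinates, as OpenCV has them. Camera axes: x right, y down, z forward; pixel columns grow to the right and rows downward; lengths in m; the calibration is good to about 2 mm. A picture is of the moment at which its call begins: read the wrist's pose just before it. camera_info takes no time and is no camera call; for the wrist camera it gives the pose at the moment of the call.
- manip.sign_off(): hands the job in; it is judged then, once.
The state is a dict: "clock": time; "qpos": joint angles; "qd": joint speeds; "effort": joint torques, N m; "position": TCP position; "ee_rot": TCP orientation; "contact_force": force on the tool from outside, world axes, zero at the start; "moment": the same for the moment, N m; "width": finger opening in m; "gripper_force": force on a finger pad.
Only numpy, scipy, OpenCV 4.12 (cv2) and the standard library are available. Lean on these libraries where they do the work, as an engineer would, in place of code of your own. Each camera call takes 0.05 s, during which the arm holds its last target. There are 200 camera calls.

## Task

Take the little wheeled caddy with the bowl on it by its upright handle and first push it ahead until both swivel castors trail straight behind their pivots before its nose reaches the lamp bar; then steer it under the lamp bar, square onto the cork parking mark, and roll it gently home until its nose rests against the stop rail, castors again trailing straight. Keep the wheels on the table and the bowl standing in its place, do not bump the lamp bridge with the robot or ram it or the stop with the caddy, leave the tile, tongs and loupe alone, then let go.

Things in the scene. Friction and masses are not known exactly. Their poses are not given: they have to be found in the camera images.
- caddy: Wooden caddy, about 0.6 kg: deck 130 long (x), 110 wide (y), 8 mm thick, top 42 mm above the table. Origin: under the deck's centre at table level; +x forward (as pushed), +y its left, z up. Two fixed wheels at the rear (26 mm across, axle at x = -42 mm, y = +-45 mm), two free swivel castors in front (pivots x = +38, y = +-32 mm). A little rolling drag; it stops when let go.
- grip (a point): Middle of the part to hold on the caddy's handle: a flat upright wooden paddle at the rear of the deck, 14 mm thick across the caddy (y), 34 mm long (x), rising from the deck to 140 mm above the table. The point is at caddy x = -52 mm, y = 0, 118 mm above the table; axes as the caddy.
- nose (a point): Centre of the rubber bumper on the caddy's front edge, at caddy x = +67 mm, y = 0, 38 mm above the table; axes as the caddy.
- seat (a point): Point on the deck top where the bowl stands, at caddy x = +18 mm, y = 0, 42 mm above the table; axes as the caddy.
- castor_l_hub (a point): Wheel centre of the left swivel castor, 14 mm from its upright pivot axis and 13 mm above the table. Starts swung 0.7 to 2.2 rad off; 40 to 50 mm of straight forward push makes it trail. Trailing straight it stands at caddy x = +24 mm, y = +32 mm.
- castor_r_hub (a point): Wheel centre of the right swivel castor, 14 mm from its upright pivot axis and 13 mm above the table. Starts swung 0.7 to 2.2 rad off; 40 to 50 mm of straight forward push makes it trail. Trailing straight it stands at caddy x = +24 mm, y = -32 mm.
- bowl: Small pale green porcelain bowl, rim 76 mm across, 42 mm high, standing loose on the deck. Origin: centre of its underside; z up.
- station: Fixed inspection station. Origin: centre of the flat 136 x 116 mm cork parking mark at table level, where the caddy's origin belongs; +x is the way the arriving caddy travels, square to the stop, z up. Stop rail at the far end: cork face at x = +67 mm, 140 wide, 52 mm high. Lamp bridge: two 14 mm posts at x = -27, y = +-108 mm (round feet 44 mm across, 6 mm high) carry the lamp bar.
- lamp (a point): Centre of the underside of the lamp bar, at station x = -27 mm, y = 0, 206 mm above the table. The bar is 40 mm deep (station x -47 to -7), 250 mm wide (y), 24 mm high. With the caddy home its grip point is 5 mm short of the bar's near edge and 88 mm below it, so an upright gripper would strike the bar: the tool must lean back 30 to 45 degrees, away from the bar.
- stop (a point): Centre of the stop rail's cork face, at station x = +67 mm, y = 0, 38 mm above the table, where the nose must come to rest; axes as the station. The face is rigid: feel for the contact.
- tile: Bystander: blue and white tile, 108 x 108 x 9 mm, lying flat. Origin: centre of its underside.
- tongs: Bystander: silver sugar tongs, about 120 x 33 x 8 mm, lying flat, long axis x. Origin: under its middle, at table level.
- loupe: Bystander: brass-framed loupe, ring 62 mm across with a handle to its -x, 10 mm high, lying flat. Origin: under the ring's centre.
Things that resemble listed ones, but are neither listed nor needed, are in the scene too. Of the things that look like the caddy, the middle-sized one is meant.

How it is judged:
On the way:
1. the caddy has been rolled ahead until both castors trail straight (hub within 5 mm of the line behind its pivot), its nose still short of the lamp bar (x of each of castor_l_hub, castor_r_hub in the frame of caddy below 0.0275 m and y of castor_l_hub in the frame of caddy between 0.027 and 0.037 m and y of castor_r_hub in the frame of caddy between -0.037 and -0.027 m and x of nose in the frame of station below -0.047 m and distance of caddy from where it was at the start of the episode above 0.02 m), for 0.1 s.
At the end, for the whole second after the job is handed in: The caddy stands on its wheels at rest on the mark, nose within 3.5 mm of the stop face and within 8 mm of its middle, within 4 degrees of square, both castor hubs within 5 mm of straight behind their pivots; the bowl stands upright within 15 mm of its seat (x of nose in the frame of station between 0.0635 and 0.071 m and y of nose in the frame of station between -0.008 and 0.008 m and angle between the x axis of caddy and the x axis of station, either way round below 0.07 rad and x of each of castor_l_hub, castor_r_hub in the frame of caddy below 0.0275 m and y of castor_l_hub in the frame of caddy between 0.027 and 0.037 m and y of castor_r_hub in the frame of caddy between -0.037 and -0.027 m and distance between bowl and seat below 0.015 m and angle between bowl's own z axis and vertical below 0.1 rad and angle between caddy's own z axis and vertical below 0.04 rad and height (world z) of caddy below 0.004 m and linear speed of each of caddy, bowl below 0.01 m/s); the robot touches nothing.
It fails at once if the caddy is lifted more than 8 mm off the table or tipped more than 8 degrees (height (world z) of caddy above 0.008 m or angle between caddy's own z axis and vertical above 0.14 rad).
It fails at once if the bowl tips more than 17 degrees or leaves its place by over 25 mm (angle between bowl's own z axis and vertical above 0.3 rad or distance between bowl and seat above 0.025 m).
It fails at once if the robot bumps the lamp bridge or the stop (over 3 N) (contact force between any of the arm, the fingers and station above 3 N).
It fails at once if the caddy rams the stop or a post (over 30 N) (contact force between caddy and station above 30 N).
It fails at once if the tile, tongs or loupe is moved more than 10 mm (distance of any of tile, tongs, loupe from where it was at the start of the episode above 0.01 m).
It also fails if it takes over 48 s, if anything falls off the work surface, if the arm or the gripper's body presses on something with over 40 N, if the wrist force passes 120 N, or if a joint passes its speed limit or range.

## Working session

There is one attempt and no reset: what is moved stays moved. The work goes in short steps, Python scripts to look and compute and a shell command to move; the robot and the scene stay as the last step left them, time stands still between calls to the robot, and variables do not carry over. Pictures are saved under pics/ and viewed, at most 11 in all, crops included, and the job is handed in when it is done.

```bash
mkdir -p pics
python3 - <<'E'
from rig import manip,get_image,camera_info
import cv2,numpy as np
for n in("scene","side"):
    cv2.imwrite(f"pics/{n}0.png",get_image(n)); c=camera_info(n); print(n,c)
s=manip.get_state();print(s)
E
```

```text
scene {'mtx': array([[418.78162883,   0.        , 280.2734903 ],
       [  0.        , 418.78162883, 214.71149063],
       [  0.        ,   0.        ,   1.        ]]), 'D': array([-0.00337095,  0.        ,  0.        ,  0.        ,  0.        ]), 'rvec': array([ 2.1908514 ,  0.54623015, -0.27123776]), 'tvec': array([-0.44737521, -0.08531698,  1.31372754])}
side {'mtx': array([[456.22304634,   0.        , 282.23790071],
       [  0.        , 456.22304634, 212.79615901],
       [  0.        ,   0.        ,   1.        ]]), 'D': array([-0.13988952,  0.        ,  0.        ,  0.        ,  0.        ]), 'rvec': array([ 2.18270077, -0.52214401,  0.22468636]), 'tvec': array([-0.4944855 ,  0.21935864,  0.95341349])}
{'clock': 0.1, 'qpos': array([-1.20997120e-01,  2.76538139e-01,  1.50597419e+00, -7.74810763e-07,
        1.36069900e+00, -1.20999792e-01]), 'qd': array([ 0.00010196, -0.00017352, -0.00225459, -0.00042536, -0.00083854,
       -0.00068739]), 'effort': array([ 1.55745878e-03, -4.17697620e+01, -2.46405226e+01, -1.74112388e-04,
        5.80947395e-03,  2.85749664e-07]), 'position': array([5.74547125e-01, 5.10541167e-05, 2.30535456e-01]), 'ee_rot': array([-6.36946209e-04,  7.07105548e-01,  7.07107552e-01, -4.99324027e-04]), 'contact_force': array([0.06735408, 0.34421696, 0.13742467]), 'moment': array([ 0.03914365, -0.01900583, -0.02916368]), 'gripper_force': 0.0, 'width': 0.08531989372657896}
```

View pics/scene0.png

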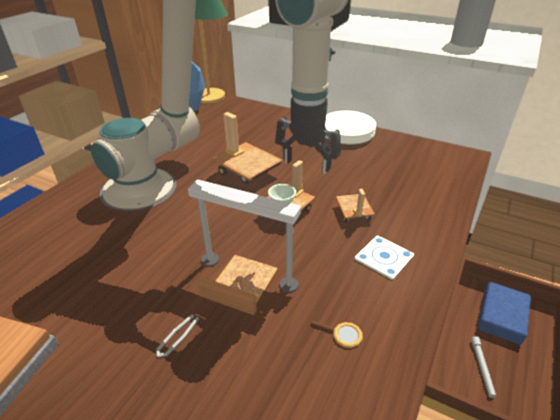

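View pics/side0.png

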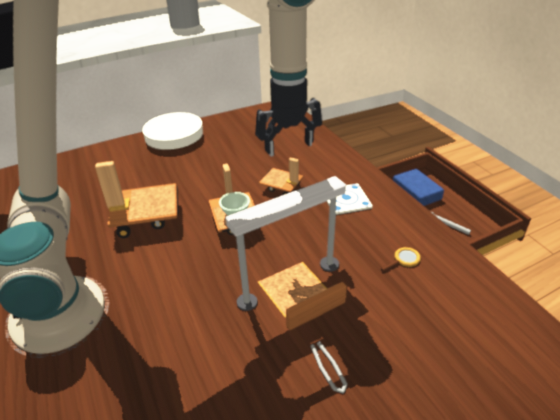

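Candidates for the caddy: large one at scene (250,160), the one with the bowl at (290,200), and the small one at (355,207). I choose the middle-sized one, which carries the bowl. Next I check it in close crops.

Run:
```python
import cv2
a=cv2.imread("pics/scene0.png")[155:315,180:325]; b=cv2.imread("pics/side0.png")[155:330,200:360]
def g(im,x0,y0,s,name):
    o=cv2.resize(im,None,fx=s,fy=s,interpolation=cv2.INTER_CUBIC)
    for x in range((x0+19)//20*20,x0+im.shape[1],20): cv2.line(o,(int((x-x0+.5)*s),0),(int((x-x0+.5)*s),6),(255,255,255),1);cv2.putText(o,str(x),(int((x-x0+.5)*s)-10,18),0,.4,(255,255,255))
    for y in range((y0+19)//20*20,y0+im.shape[0],20): cv2.line(o,(0,int((y-y0+.5)*s)),(6,int((y-y0+.5)*s)),(255,255,255),1);cv2.putText(o,str(y),(8,int((y-y0+.5)*s)+4),0,.4,(255,255,255))
    cv2.imwrite(name,o)
g(a,180,155,3.7,"pics/c1.png"); g(b,200,155,3.4,"pics/c2.png")
```

```text
(no output)
```

View pics/c1.png

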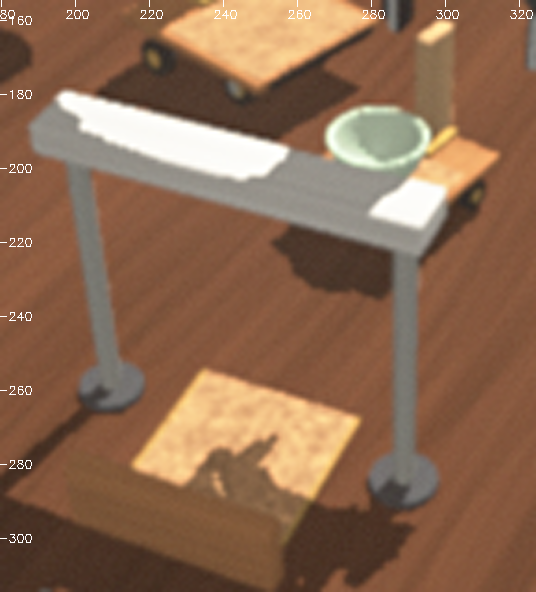

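View pics/c2.png

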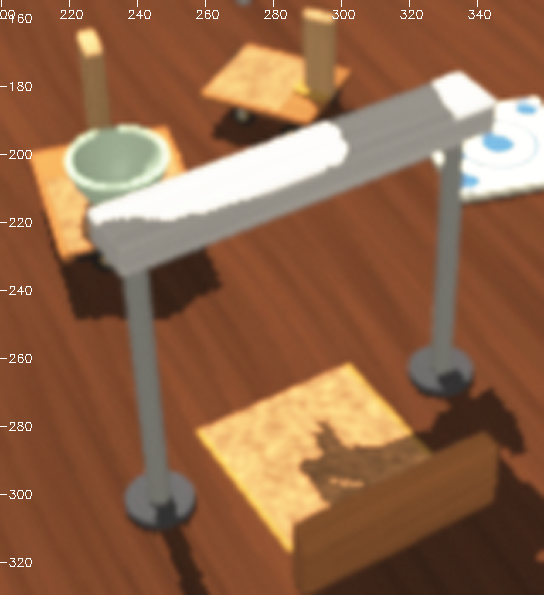

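Crops confirm: the bowl stands on the middle-sized caddy (handle top at scene (297,163), side (226,165)). The cork mark and stop are at scene (245,275), and the post feet are at scene (209,259)/(288,284) and side (247,302)/(329,264).

```bash
cat > h.py <<'E'
from rig import manip,get_image,camera_info
import cv2,numpy as np
from scipy.spatial.transform import Rotation as R
def ray(c,p):
    if isinstance(c,str): c=camera_info(c)
    Rm=cv2.Rodrigues(np.array(c["rvec"]))[0]; t=np.array(c["tvec"]).ravel()
    u=cv2.undistortPoints(np.array([[p]],float),c["mtx"],c["D"]).ravel()
    return -Rm.T@t, Rm.T@np.array([u[0],u[1],1])
def plane(c,p,z):
    o,d=ray(c,p); return (o+d*(z-o[2])/d[2])[:2]
def tri(a,p,b,q):
    o1,d1=ray(a,p);o2,d2=ray(b,q)
    s=np.linalg.lstsq(np.c_[d1,-d2],o2-o1,rcond=None)[0]
    x,y=o1+s[0]*d1,o2+s[1]*d2; return (x+y)/2,np.linalg.norm(x-y)
def proj(c,X):
    if isinstance(c,str): c=camera_info(c)
    return cv2.projectPoints(np.array(X,float).reshape(-1,3),c["rvec"],c["tvec"],c["mtx"],c["D"])[0].reshape(-1,2)
E
python3 - <<'E'
from h import *
np.set_printoptions(precision=4,suppress=True)
for n,L in(("scene",[("footL",209.5,258.7,.005),("footR",288.5,284,.005),("m",234.5,254.5,.001),("m",276.5,267.5,.001),("m",215.5,280.5,.001),("htop",297,163.5,.14),("deck",314.5,196,.042)]),
 ("side",[("footL",246.7,302,.005),("footR",329.5,264,.005),("m",302.5,261.5,.001),("m",257.5,281.5,.001),("m",286,316,.001),("htop",226,165,.14),("deck",209.5,199.5,.042),("deckF",218,230.5,.042),("deck",249,192,.042),("rail",286.5,309,.052),("rail",342.5,281.5,.052)])):
    for l,x,y,z in L: print(n,l,plane(n,(x,y),z))
print(tri("scene",(297,163.5),"side",(226,165)))
print(tri("scene",(278.5,191),"side",(234,200)), "bowl rim")
c=camera_info("wrist");Rm=cv2.Rodrigues(c["rvec"])[0];print("wrist cam",-Rm.T@np.ravel(c["tvec"]),Rm[2],c["mtx"][0,0])
E
```

```text
scene footL [ 0.3895 -0.1581]
scene footR [ 0.6047 -0.1404]
scene m [ 0.4346 -0.1125]
scene m [ 0.5519 -0.1028]
scene m [ 0.4432 -0.209 ]
scene htop [0.4782 0.1542]
scene deck [0.532  0.1628]
side footL [ 0.3883 -0.1596]
side footR [ 0.6038 -0.1419]
side m [ 0.5544 -0.1018]
side m [ 0.4346 -0.1118]
side m [ 0.4473 -0.229 ]
side htop [0.4796 0.1679]
side deck [0.4274 0.1799]
side deckF [0.404  0.0495]
side deck [0.5332 0.1619]
side rail [ 0.4382 -0.2512]
side rail [ 0.5747 -0.2394]
(array([0.4773, 0.1579, 0.142 ]), np.float64(0.007448898510898276))
(array([0.462 , 0.077 , 0.0929]), np.float64(0.00426314115865454)) bowl rim
wrist cam [0.5743 0.086  0.3752] [-0.0025 -0.3283 -0.9446] 311.3282970877105
```

```bash
python3 -m crank '{"translation":[[20,-12,0],[40,-24,0],[40,-24,0],[40,-24,0],[22,-12.5,0],[0,0,0],[0,0,0],[0,0,0]],"roll":[0,0,0,0,0,0.09,0.08,0],"fingers":[1,1,1,1,1,1,1,1]}' 30
python3 - <<'E'
from h import *
print(manip.get_state()["qpos"])
c=camera_info("wrist"); im=get_image("wrist"); cv2.imwrite("pics/w1.png",im)
f=np.array([-.17,-.985]);f/=np.linalg.norm(f);l=np.array([-f[1],f[0]]);O=np.array([.469,.107])
X=[[*(O+f*a+l*b),z] for a,b,z in((-.069,.007,.14),(-.069,-.007,.14),(-.035,.007,.14),(-.035,-.007,.14),(-.065,.055,.042),(-.065,-.055,.042))]
print(proj(c,X).round(1))
E
```

```text
clock: 0.9
position: [0.478, 0.1623, 0.231]
ee_rot: [-0.0, 0.764, 0.645, -0.0]
contact_force: [0.5, -0.5, -0.9]
width: 0.0855
gripper_force: 0.0
[ 1.89445478e-01  1.70552843e-01  1.64809982e+00 -6.87271028e-05
  1.32360201e+00  3.58448778e-01]
[[296.6 202.8]
 [278.9 202.8]
 [296.1 242.1]
 [279.2 242.1]
 [337.7 179.9]
 [237.1 179.7]]
```

View pics/w1.png

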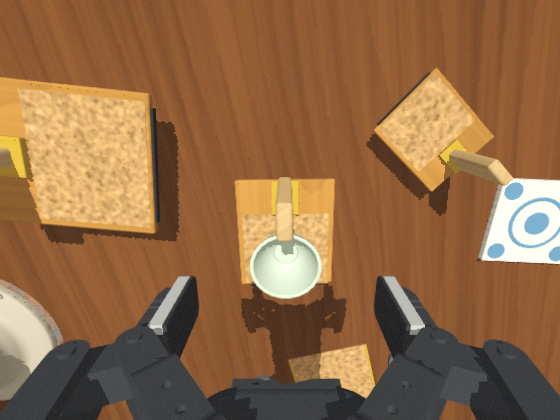

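The wrist view shows the caddy deck corners at (235.5,181) and (334.5,179.5), the handle top's near end at (285.5,240), and the bowl in place at (286,265). The tool is nearly aligned with the handle.

Run:
```python
from h import *
np.set_printoptions(precision=4,suppress=True)
c=camera_info("wrist"); s=manip.get_state()
P=[plane(c,p,.042) for p in((235.5,180.5),(334.5,179.5),(242,284),(332.5,285))]
print(P, [plane(c,p,.14) for p in((277,240.5),(293.5,240.5))])
y=P[1]-P[0]; print("yaw",np.arctan2(-y[0],y[1])) ; a=(P[2]+P[3]-P[0]-P[1])/2; print("len",np.linalg.norm(a),np.arctan2(a[1],a[0]),np.linalg.norm(y))
M=R.from_quat(np.roll(s["ee_rot"],-1)).as_matrix();print(M)
g=(plane(c,(277,240.5),.14)+plane(c,(293.5,240.5),.14))/2
for p in(g,(P[0]+P[1])/2): print("tool frame mm",1000*(M.T@(np.r_[p,0]-s["position"]))[:2])
for n,p in(("m",(289,357)),("m",(367,346))): print(plane(c,p,.001))
```

```text
[array([0.4241, 0.1796]), array([0.531 , 0.1625]), array([0.4034, 0.0512]), array([0.513 , 0.0312])] [array([0.4667, 0.1442]), array([0.4802, 0.1419])]
yaw -1.7289660337797796
len 0.13133242219802765 -1.7190361260728155 0.10822896163283163
[[ 0.1673  0.9859 -0.0006]
 [ 0.9859 -0.1673 -0.0002]
 [-0.0003 -0.0006 -1.    ]]
tool frame mm [-19.5146  -1.3807]
tool frame mm [ 8.8276 -1.991 ]
[ 0.4356 -0.1087]
[ 0.5536 -0.1076]
```

```bash
python3 -m crank '{"translation":[[0,-1.7,20],[0,0,40],[0,0,40],[0,0,24],[0,0,8],[0,0,0],[0,0,0],[0,0,0]],"roll":[-0.012,0,0,0,0,0,0,0],"fingers":[1,1,1,1,1,1,0.6,0.3]}' 30; python3 -m crank '{"translation":[[0,0,0],[0,0,0],[0,0,0],[0,0,0],[0,0,0],[0,0,0]],"roll":[0,0,0,0,0,0],"fingers":[0.2,0.1,0,0,0,0]}' 30
```

```text
clock: 1.75
position: [0.4783, 0.1625, 0.1009]
ee_rot: [0.001, 0.761, 0.649, 0.002]
contact_force: [0.5, 0.3, -0.7]
width: 0.0591
gripper_force: 0.0
clock: 2.35
position: [0.4772, 0.1624, 0.0998]
ee_rot: [0.0, 0.761, 0.649, 0.0]
contact_force: [-0.9, 0.7, 6.6]
width: 0.0137
gripper_force: 33.7
```

```bash
python3 -m crank '{"translation":[[-2,0,-0.5],[-4,0,0],[-6,0,0],[-8,0,0],[-8,0,0],[-8,0,0],[-8,0,0],[-8,0,0]],"roll":[0,0,0,0,0,0,0,0],"fingers":[0,0,0,0,0,0,0,0]}' 30; python3 -m crank '{"translation":[[-6,0,0],[-4,0,0],[-2,0,0],[0,0,0],[0,0,0]],"roll":[0,0,0,0,0],"fingers":[0,0,0,0,0]}' 30
python3 - <<'E'
from h import *
cv2.imwrite("pics/w2.png",get_image("wrist"));cv2.imwrite("pics/s2.png",get_image("side"))
E
```

```text
clock: 3.15
position: [0.4687, 0.1101, 0.0999]
ee_rot: [0.0, 0.761, 0.649, 0.0]
contact_force: [0.6, 2.7, 3.6]
width: 0.0133
gripper_force: 33.4
clock: 3.65
position: [0.4668, 0.0986, 0.0998]
ee_rot: [0.0, 0.761, 0.649, -0.0]
contact_force: [0.3, -1.2, 4.2]
width: 0.014
gripper_force: 33.4
```

View pics/w2.png

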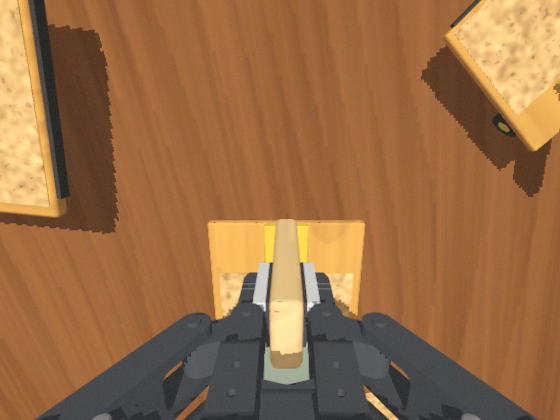

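The wrist view shows the handle between the pads at (287,300) and the deck's rear edge level at row 221, so the grip is square. Next I refine the station yaw.

Run:
```python
from h import *
np.set_printoptions(precision=4,suppress=True)
s=manip.get_state();c=camera_info("wrist")
M=R.from_quat(np.roll(s["ee_rot"],-1)).as_matrix();Rc=cv2.Rodrigues(c["rvec"])[0];t=np.ravel(c["tvec"])
A=Rc@M; b=Rc@s["position"]+t   # cam <- tool
q=np.array([.764,.645,0,-.0]);q0=R.from_quat([.764,.645,0,0]).as_matrix();p0=np.array([.478,.1623,.231])
R1=A@q0.T; c1=dict(c,rvec=cv2.Rodrigues(R1)[0],tvec=b-R1@p0)
def fit(cam,img,box,name):
    x0,x1,y0,y1=box
    im=cv2.imread(img)[y0:y1,x0:x1]; hsv=cv2.cvtColor(im,cv2.COLOR_BGR2HSV)
    m=((hsv[...,0]>13)&(hsv[...,0]<28)&(hsv[...,2]>165)).astype(np.uint8)
    m=cv2.morphologyEx(m,cv2.MORPH_OPEN,np.ones((3,3)))
    k=max(cv2.findContours(m,0,1)[0],key=cv2.contourArea)
    h=cv2.approxPolyDP(k,4,True)[:,0]+[x0,y0]
    print(name,cv2.contourArea(k))
    for p in h: print("  ",p,plane(cam,p,.001))
fit(c1,"pics/w1.png",(250,400,320,420),"wrist")
fit("side","pics/side0.png",(250,340,255,330),"side")
fit("scene","pics/scene0.png",(205,285,250,310),"scene")
for r in ((-.068,.058),(-.068,-.058),(.068,-.058)):
    x=np.array([.082,-.9966]);y=np.array([.9966,.082]);P=np.array([.499,-.176])+r[0]*x+r[1]*y
    print("pred",r,P,proj(c1,[*P,.001]),proj("side",[*P,.001]),proj("scene",[*P,.001]))
```

```text
wrist 1931.0
   [366 344] [ 0.5523 -0.1034]
   [322 352] [ 0.4859 -0.1073]
   [320 377] [ 0.4765 -0.1547]
   [339 378] [ 0.5053 -0.1616]
   [342 387] [ 0.5078 -0.1805]
   [367 396] [ 0.5449 -0.2055]
   [374 381] [ 0.5583 -0.1765]
side 1402.5
   [303 262] [ 0.5546 -0.1039]
   [258 281] [ 0.4362 -0.1109]
   [283 316] [ 0.4418 -0.2261]
   [295 304] [ 0.4789 -0.2087]
   [288 293] [ 0.4798 -0.1739]
   [295 279] [ 0.5127 -0.1437]
   [301 286] [ 0.5147 -0.1688]
   [319 283] [ 0.5544 -0.1794]
scene 1058.0
   [216 278] [ 0.4396 -0.2018]
   [230 285] [ 0.4819 -0.2047]
   [237 275] [ 0.4791 -0.1698]
   [253 271] [ 0.5066 -0.1402]
   [253 284] [ 0.5285 -0.1765]
   [264 289] [ 0.5594 -0.1778]
   [276 267] [ 0.55   -0.1018]
   [234 255] [ 0.4344 -0.1146]
pred (-0.068, 0.058) [ 0.5512 -0.1035] [[365.2813 344.1291]] [[301.6508 262.3665]] [[276.1214 267.5879]]
pred (-0.068, -0.058) [ 0.4356 -0.113 ] [[289.6082 359.4042]] [[258.1426 281.6942]] [[234.7445 254.7506]]
pred (0.068, -0.058) [ 0.4468 -0.2485] [[309.7928 422.9395]] [[290.0565 322.7413]] [[206.9793 292.2134]]
```

```bash
F='"fingers":[0,0,0,0,0,0,0,0]'; python3 -m crank '{"translation":[[-2.5,-0.16,0],[-5,-0.33,0],[-5,-0.33,0],[-5,-0.33,0],[-5,-0.33,0],[-5,-0.33,0],[-5,-0.33,0],[-5,-0.33,0]],"roll":[-0.015,-0.03,-0.03,-0.03,-0.03,-0.03,-0.03,-0.03],"fingers":[0,0,0,0,0,0,0,0]}' 30; python3 -m crank '{"translation":[[-5,-0.33,0],[-5,-0.33,0],[-5,-0.33,0],[-5,-0.33,0],[-5,-0.33,0],[-5,-0.33,0],[-5,-0.33,0],[-2.5,-0.16,0]],"roll":[-0.03,-0.03,-0.03,-0.03,-0.03,-0.03,-0.03,-0.015],"fingers":[0,0,0,0,0,0,0,0]}' 30;  python3 -c "
from h import *
cv2.imwrite('pics/s3.png',get_image('side')); print(manip.get_state()['contact_force'],manip.get_state()['qpos'])"
```

```text
clock: 4.55
position: [0.4616, 0.0622, 0.0999]
ee_rot: [-0.001, 0.682, 0.731, 0.0]
contact_force: [-0.7, 1.4, 5.3]
width: 0.0139
gripper_force: 33.6
clock: 5.35
position: [0.4651, 0.0247, 0.0998]
ee_rot: [-0.001, 0.596, 0.803, -0.0]
contact_force: [-1.0, 0.6, 6.8]
width: 0.0137
gripper_force: 33.8
[-0.87037787 -0.00631803  5.05401299] [-9.73426511e-02  2.33015692e-01  1.92989034e+00  8.13387246e-05
  9.79824623e-01 -3.90907395e-01]
```

View pics/s3.png

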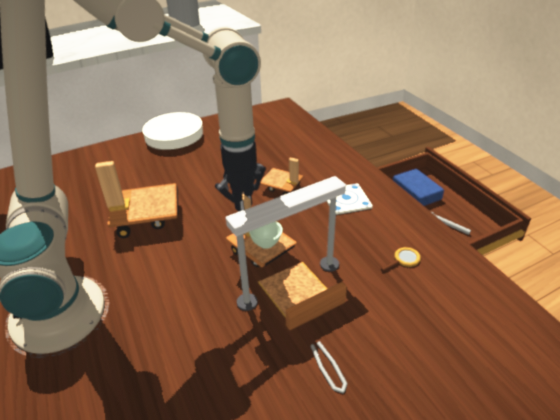

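The side view shows the caddy at (262,240) behind the bridge, held, bowl in place, nose turning toward the mark.

```bash
python3 -m crank '{"translation":[[-2.5,-0.16,0],[-5,-0.33,0],[-5,-0.33,0],[-5,-0.33,0],[-4,-0.2,0],[-5,0.33,0],[-5,0.33,0],[-5,0.33,0]],"roll":[-0.015,-0.03,-0.03,-0.03,-0.024,0.03,0.03,0.03],"fingers":[0,0,0,0,0,0,0,0]}' 30; python3 -m crank '{"translation":[[-5,0.33,0],[-5,0.33,0],[-5,0.33,0],[-5,0.33,0],[-5,0.33,0],[-5,0.33,0],[-5,0.33,0],[-3,0.33,0]],"roll":[0.03,0.03,0.03,0.03,0.03,0.03,0.03,0.03],"fingers":[0,0,0,0,0,0,0,0]}' 30;  python3 -c "
from h import *
cv2.imwrite('pics/w4.png',get_image('wrist'));cv2.imwrite('pics/s4.png',get_image('side'))
s=manip.get_state();print(s['contact_force'],s['position'],s['ee_rot'])
M=R.from_quat(np.roll(s['ee_rot'],-1)).as_matrix();f=-M[:2,0];th=np.arctan2(f[1],f[0])+1.4928
x=np.array([.078,-.997]);y=np.array([.997,.078]);A=s['position'][:2]+.0135*f-[.4995,-.176]
print('rel',th,A@x,A@y)"
```

```text
clock: 6.2
position: [0.4776, -0.0092, 0.0999]
ee_rot: [-0.001, 0.581, 0.814, 0.0]
contact_force: [-1.0, 1.6, 6.3]
width: 0.0136
gripper_force: 33.8
clock: 7.0
position: [0.4899, -0.0464, 0.0999]
ee_rot: [0.0, 0.675, 0.738, 0.0]
contact_force: [-0.4, 1.2, 3.5]
width: 0.0132
gripper_force: 33.6
[ 0.07717312 -0.81651239  4.30860846] [ 0.48994143 -0.04674887  0.09982695] [ 4.67288325e-04  6.74695955e-01  7.38095609e-01 -1.47700131e-04]
rel 0.011694211371293228 -0.11610923584990064 0.0007085012432025521
```

```bash
python3 -m crank '{"translation":[[-3,0,0],[-5,0,0],[-5,0,0],[-5,0,0],[-3,0,0],[0,0,0],[0,0,0]],"roll":[0.006,0.006,0,0,0,0,0],"fingers":[0,0,0,0,0,0,0]}' 30;  python3 -c "
from h import *
s=manip.get_state();print(s['contact_force'],s['position'],s['ee_rot'])
M=R.from_quat(np.roll(s['ee_rot'],-1)).as_matrix();f=-M[:2,0];th=np.arctan2(f[1],f[0])+1.4928
x=np.array([.078,-.997]);y=np.array([.997,.078]);A=s['position'][:2]+.0135*f-[.4995,-.176]
print('rel',th,A@x,A@y)
a=get_image('side')[190:350,200:370];b=get_image('scene')[160:320,180:320]
r=lambda i:cv2.resize(i,None,fx=2.5,fy=2.5,interpolation=cv2.INTER_CUBIC)
o=np.hstack([r(a),r(b)]);print(o.shape);cv2.imwrite('pics/s5.png',o)"
```

```text
clock: 7.8
position: [0.4916, -0.0676, 0.0998]
ee_rot: [0.001, 0.679, 0.735, -0.0]
contact_force: [2.6, -0.5, 2.7]
width: 0.0137
gripper_force: 33.4
[ 2.6148454  -0.50715107  2.72815732] [ 0.49164564 -0.06757966  0.09981558] [ 6.14100287e-04  6.78578797e-01  7.34527324e-01 -2.21769372e-04]
rel 0.0011472034833350797 -0.09520710456472652 0.0006404101036590381
(400, 775, 3)
```

View pics/s5.png

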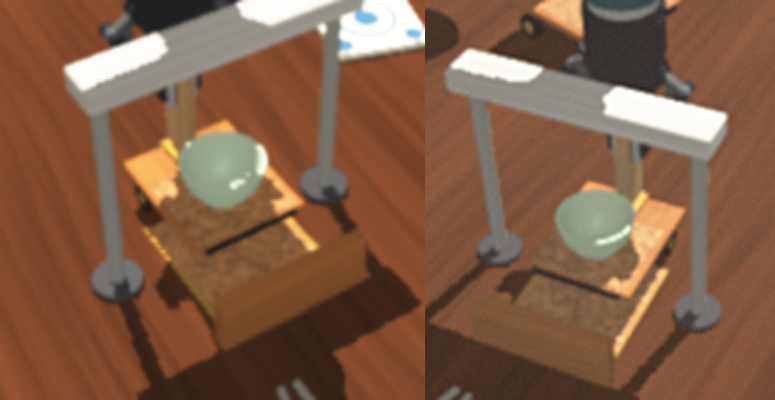

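The crops show the bowl on its deck, the nose edge running parallel to the rail (side nose ends at (283,289) and (320,272), rail top at (287,306) and (346,284)), and the gripper behind the lamp bar.

Run:
```python
from h import *
np.set_printoptions(precision=4,suppress=True)
x=np.array([.078,-.997]);y=np.array([.997,.078]);S=np.array([.4995,-.176])
def st(n,p,z): q=plane(n,p,z)-S; return np.array([q@x,q@y])
for n,L in(("side",[("deckfrontR",282.8,289.2,.04),("deckfrontL",320,272,.04),("railR",286.8,306,.052),("railL",346,284,.052)]),("scene",[("dR",223.2,268,.04),("dL",261.2,278,.04),("railR",198,276.8,.052),("railL",256,294,.052)])):
  for l,a,b,z in L: print(n,l,st(n,(a,b),z))
```

```text
side deckfrontR [ 0.0118 -0.0409]
side deckfrontL [0.0116 0.053 ]
side railR [ 0.0639 -0.0625]
side railL [0.0786 0.0719]
scene dR [ 0.0167 -0.0403]
scene dL [0.0098 0.0554]
scene railR [ 0.073 -0.072]
scene railL [0.0662 0.0705]
```

```bash
python3 -m crank '{"translation":[[0,0,0],[0,0,0],[0,0,0],[0,0,0],[0,0,0],[0,0,0],[0,0,0]],"roll":[0,0,0,0,0,0,0],"fingers":[0.15,0.3,0.5,0.8,1,1,1]}' 30; python3 -m crank '{"translation":[[5,0,0],[15,0,0],[25,0,0],[25,0,0],[20,0,0],[5,0,0],[0,0,0]],"roll":[0,0,0,0,0,0,0],"fingers":[1,1,1,1,1,1,1]}'
python3 -c "
from h import *
cv2.imwrite('pics/w6.png',get_image('wrist'))
s=manip.get_state();print(s['qpos'])
M=R.from_quat(np.roll(s['ee_rot'],-1)).as_matrix();f=-M[:2,0];print(np.arctan2(f[1],f[0])+1.4928)"
```

```text
clock: 8.6
position: [0.4913, -0.0668, 0.0998]
ee_rot: [-0.0, 0.679, 0.734, -0.0]
contact_force: [-0.3, 0.3, -0.1]
width: 0.0852
gripper_force: 0.0
clock: 9.3
position: [0.4836, 0.0289, 0.0999]
ee_rot: [0.0, 0.678, 0.735, -0.0]
contact_force: [-0.2, -0.7, -0.2]
width: 0.0855
gripper_force: 0.0
[-8.53496367e-02  2.57715491e-01  1.89319770e+00 -5.24199041e-04
  9.90391522e-01 -1.65451693e-01]
0.002393066835898461
```

View pics/w6.png

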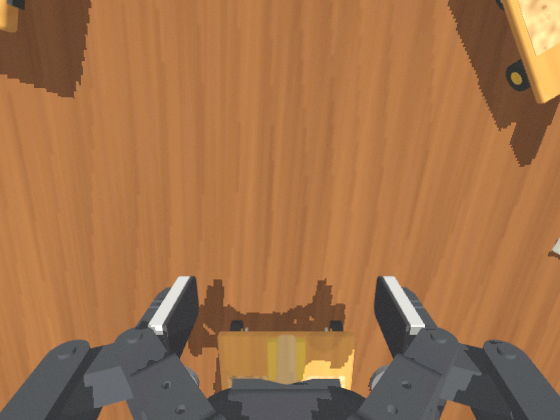

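The wrist view shows the released caddy still square (deck's rear edge level at row 331, centre column 286, handle at (286,345)).

```bash
python3 -m crank '{"translation":[[0,0,0],[0,0,0],[0,0,0],[0,0,0],[0,0,0],[0,0,0],[0,0,0],[0,0,0]],"roll":[0.13,0.13,0.13,0.13,0.13,0.13,0.13,0.13],"fingers":[1,1,1,1,1,1,1,1]}'; python3 -m crank '{"translation":[[0,0,0],[0,0,0],[0,0,0],[0,0,0],[0,0,15],[0,0,0]],"roll":[0.13,0.13,0.13,0.139,0,0],"fingers":[1,1,1,1,1,1]}'
python3 -c "
from h import *
s=manip.get_state();print(s['qpos'],s['contact_force'])
M=R.from_quat(np.roll(s['ee_rot'],-1)).as_matrix();f=M[:2,1];print(np.arctan2(f[1],f[0])+1.4928)
x=np.array([.078,-.997]);y=np.array([.997,.078]);A=s['position'][:2]-[.4995,-.176];print(A@x,A@y)"
```

```text
clock: 10.15
position: [0.4841, 0.0268, 0.0998]
ee_rot: [0.0, 0.955, 0.297, 0.0]
contact_force: [0.2, -0.6, 0.1]
width: 0.0856
gripper_force: 0.0
clock: 10.75
position: [0.4828, 0.027, 0.0837]
ee_rot: [-0.0, 0.999, 0.04, -0.001]
contact_force: [-0.5, -0.3, 0.6]
width: 0.0852
gripper_force: 0.0
[-8.78936980e-02  2.77384266e-01  1.91485548e+00 -4.35722508e-04
  9.52311310e-01  1.40343850e+00] [-0.46575753 -0.33714032  0.55784105]
0.0017207493216317982
-0.20368832551073726 -0.0008185361339396839
```

```bash
python3 -m crank '{"translation":[[1.4,8,0],[0,8,0],[0,4,0],[0,3,0],[0,3,0],[0,3,0],[0,3,0],[0,3,0]],"roll":[0,0,0,0,0,0,0,0],"fingers":[1,1,1,1,1,1,1,1]}'; python3 -m crank '{"translation":[[0,3,0],[0,4,0],[0,4,0],[0,4,0],[0,4,0],[0,4,0],[0,3,0],[0,0,0]],"roll":[0,0,0,0,0,0,0,0],"fingers":[1,1,1,1,1,1,1,1]}'
python3 -c "
from h import *
s=manip.get_state()
x=np.array([.078,-.997]);y=np.array([.997,.078]);A=s['position'][:2]-[.4995,-.176];print(A@x,A@y)
a=get_image('side')[190:350,200:370];b=get_image('scene')[160:320,180:320]
r=lambda i:cv2.resize(i,None,fx=2.5,fy=2.5,interpolation=cv2.INTER_CUBIC)
cv2.imwrite('pics/s7.png',np.hstack([r(a),r(b)]))"
```

```text
clock: 11.55
position: [0.4887, -0.0071, 0.0852]
ee_rot: [0.0, 0.999, 0.041, 0.001]
contact_force: [1.3, 0.9, 2.7]
width: 0.0854
gripper_force: 1.6
clock: 12.35
position: [0.4902, -0.0335, 0.0848]
ee_rot: [0.0, 0.999, 0.04, 0.0]
contact_force: [1.6, -0.2, 4.3]
width: 0.0852
gripper_force: 1.8
-0.14275730461006583 0.001889221436702497
```

View pics/s7.png

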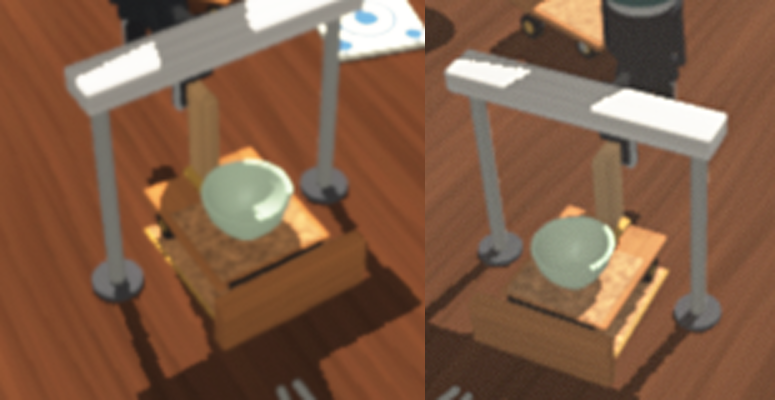

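Crops show the caddy pushed ahead under the bar, the bowl in place and a visible gap to the rail (side nose ends at (292,303) and (330,287)).

Run:
```python
from h import *
np.set_printoptions(precision=4,suppress=True)
x=np.array([.078,-.997]);y=np.array([.997,.078]);S=np.array([.4995,-.176])
def st(n,p,z): q=plane(n,p,z)-S; return np.array([q@x,q@y])
for n,L in(("side",[("R",292,303.2,.04),("L",330,287.2,.04)]),("scene",[("R",213.2,279.2,.04),("L",250,290.8,.04)])):
  for l,a,b,z in L: print(n,l,st(n,(a,b),z))
```

```text
side R [ 0.0544 -0.0447]
side L [0.0595 0.0456]
scene R [ 0.0566 -0.0436]
scene L [0.0541 0.0492]
```

```bash
python3 -m crank '{"translation":[[0,1,0],[0,1.5,0],[0,1.5,0],[0,1.5,0],[0,1,0],[0,1,0]],"roll":[0,0,0,0,0,0],"fingers":[1,1,1,1,1,1]}'; for i in 1; do python3 -m crank '{"translation":[[0,0.7,0],[0,0.7,0],[0,0,0]],"roll":[0,0,0],"fingers":[1,1,1]}'; done
```

```text
clock: 13.05
position: [0.4906, -0.04, 0.0849]
ee_rot: [-0.0, 0.999, 0.04, -0.0]
contact_force: [1.4, 1.1, 5.3]
width: 0.0856
gripper_force: 2.7
clock: 13.35
position: [0.4906, -0.0415, 0.0849]
ee_rot: [-0.0, 0.999, 0.04, -0.0]
contact_force: [1.3, 0.5, 5.6]
width: 0.0857
gripper_force: 2.6
```

```bash
python3 -m crank '{"translation":[[0,0.7,0],[0,0.7,0],[0,0,0]],"roll":[0,0,0],"fingers":[1,1,1]}' | grep -E "pos|force"
```

```text
position: [0.4907, -0.0427, 0.0849]
contact_force: [0.4, 1.2, 6.1]
gripper_force: 2.9
```

```bash
python3 -m crank '{"translation":[[0,0.7,0],[0,0.5,0],[0,0,0]],"roll":[0,0,0],"fingers":[1,1,1]}' | grep -E "pos|force"
```

```text
position: [0.4906, -0.0429, 0.085]
contact_force: [-0.9, 5.5, 8.0]
gripper_force: 4.4
```

```bash
python3 -m crank '{"translation":[[0,0.5,0],[0,0.5,0],[0,0,0]],"roll":[0,0,0],"fingers":[1,1,1]}' | grep -E "pos|force"
```

```text
position: [0.4905, -0.0431, 0.0851]
contact_force: [0.7, 7.3, 8.5]
gripper_force: 5.6
```

The push force jumped from 1 to 7 N: the nose is on the stop. I back off and check.

```bash
python3 -m crank '{"translation":[[0,-1,0],[0,-2,0],[0,-6,0],[0,-15,0],[0,-20,0],[0,-10,0],[0,0,0],[0,0,0]],"roll":[0,0,0,0,0,0,0,0],"fingers":[1,1,1,1,1,1,1,1]}'
python3 -c "
from h import *
a=get_image('side')[190:350,200:370];b=get_image('scene')[160:320,180:320]
r=lambda i:cv2.resize(i,None,fx=2.5,fy=2.5,interpolation=cv2.INTER_CUBIC)
cv2.imwrite('pics/s8.png',np.hstack([r(a),r(b)]))"
```

```text
clock: 15.05
position: [0.4866, 0.0088, 0.0846]
ee_rot: [0.0, 0.999, 0.041, -0.0]
contact_force: [0.2, 0.4, 0.4]
width: 0.0853
gripper_force: 0.0
```

View pics/s8.png

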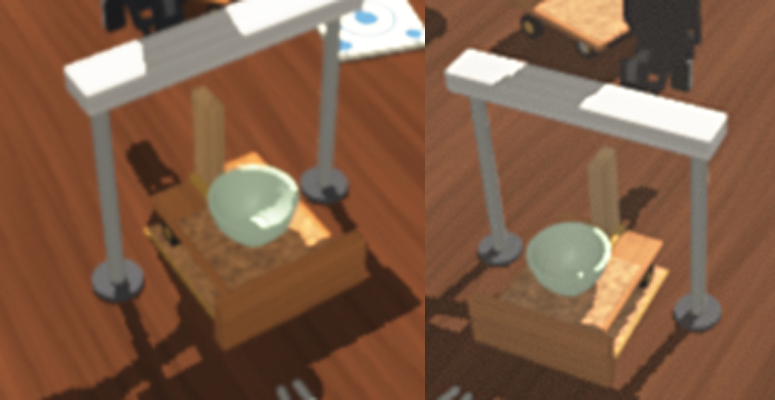

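The crops show the nose against the rail, the bowl standing on the deck at (253,205), the deck edge parallel to the mark edge and the gripper clear.

```bash
python3 -c "
from rig import manip; print(manip.sign_off())"
```

```text
the job is handed in; nothing more can be done
None
```

The caddy is parked with its nose against the stop and the bowl in place, and the job is handed in; the moves offer no tool tilt, so I let go short of the lamp bar and pushed the last 5 cm on the handle with an upright open finger, and I judged the castors from straight travel (65 mm, then about 70 mm) without seeing them.

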